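# Line up a vase mould for closing

## Task

Make the small three-piece plaster vase mould ready to close: first put the loose base piece all the way down into its pocket in the lower half, its round boss facing into the vase hollow, and let it go there. Then take the matching top half (green stripe) from the drying rack, bring it across and hold it about a finger's breadth (15 mm) above the lower half - level, squarely over it, pouring mouth above pouring mouth, touching neither the lower half nor the base piece - so that I can look along the joint before we close it; your program finishes while the gripper is still holding it there, motionless. Leave the lower half where it lies on its bat, and do not shift or upset the vases, the other moulds or anything else.

Things in the scene. Friction and masses are not known exactly. Their poses are not given: they have to be found in the camera images.
- lower: Lower half of the mould: cream plaster block 130 x 64 x 38 mm lying loose on the bat, hollow side up; green stripe down both long sides near the pouring mouth. Origin: centre of underside; x along its length towards the pouring mouth (open funnel end), z up. Parting face at z = 38 mm, with three half-ball keys 5 mm high. Base pocket at the -x end. About 0.36 kg: a sideways push over 2 N slides it.
- seat (a point): Centre of the floor of the base pocket in the lower half: at x = -40, y = 0, z = 16 mm of the block, 22 mm below its parting face; same axes. Pocket 22 mm long (x), 44 mm wide (y); outer end closed by a 14 mm wall; towards the hollow it is open in the middle, 29 mm wide, where the boss goes.
- lower_mouth (a point): Middle of the pouring mouth of the lower half: on the end face, at the height of the parting face.
- base_piece: Base piece: darker plaster block 18 mm thick (x), 40 wide (y), 42 tall (z), standing on the table, chamfered foot. Origin: centre of underside, z up. A round boss, 21 mm across, 6 mm high, stands on its +x face. In the pocket it has 2 mm play each side, its +x along the lower half's +x, and it stands 20 mm above the parting face: grip it across the 40 mm, by its upper 15 mm. About 45 g.
- boss (a point): Centre of the outer face of the boss of the base piece (15 mm along +x from its mid-plane, 22 mm above its underside).
- top: Top half: cream plaster block 130 x 64 x 38 mm lying loose, hollow side down, on the rack; two cross grooves and a green stripe over its back, stripe at the pouring-mouth end. Origin: centre of underside (its parting face); x towards its pouring mouth, z up; lined up, its axes match the lower half's. Its pocket, 22 mm deep, clears the base piece by 5 mm. Grip across the 64 mm. About 0.32 kg.
- top_mouth (a point): Middle of the pouring mouth of the top half: on its end face, at the height of its underside.
- rack: Fixed drying rack of pale wood: three battens 290 mm long (along its y), tops 30 mm above the table, on two runners; about 170 x 290 mm. Origin: centre at table height. Two mould halves lie side by side on it, lengthwise along its x, centres about 130 mm apart.
- bat: Fixed round plywood bat, 210 mm across, 18 mm thick, under the lower half. Origin: centre of its underside, on the table.
- ware_board: Fixed wooden ware board 310 x 160 x 12 mm on the table between rack and bat, with vases and the closed mould standing on it. Origin: centre of its underside.
- other_half: A half of a different mould, not to be used: plaster block 150 x 76 x 42 mm with a BLUE stripe, on the drying rack beside the top half. Origin: centre of its underside.
- closed_mould: A closed mould standing on end on the ware board, 64 x 76 x 130 mm tall, with two black rubber bands. Leave it. Origin: centre of its underside.
- vase1: Freshly cast grey bud vase, 38 mm across, 71 mm tall, standing on the ware board. Leave it. Origin: centre of its underside.
- vase2: Second such vase on the ware board.
- vase3: Third such vase on the ware board.
- slip_jug: White plastic mug for slip, 80 mm across, 95 mm tall, at the back of the table. Leave it. Origin: centre of its underside.
- brush: Brush, 170 mm long, lying at the back of the table. Leave it. Origin near its middle, on the underside.
Not all that is in view belongs to the job. What is shaped like the slip_jug but turquoise is not meant. Of the things that look like the base_piece, take the one that is farthest from the robot's base at the start.

How it is judged (in metres and radians):
On the way, in this order (a step that is already met when the one before it is completed fails the run):
1. the base piece sits fully down in its pocket, boss towards the hollow, let go (x of base_piece in the frame of seat between -0.004 and 0.004 m and y of base_piece in the frame of seat between -0.004 and 0.004 m and z of base_piece in the frame of seat below 0.0025 m and x of boss in the frame of seat above 0.009 m and angle between base_piece's own z axis and vertical below 0.08 rad and contact force between base_piece and the fingers below 0.05 N), for 0.2 s.
2. the top half is gripped and lifted clear of the drying rack (contact force between top and the fingers above 1 N and z of top in the frame of rack above 0.045 m), for 0.1 s.
At the end, for the whole second after the job is handed in: Base piece down in its pocket (within 4 mm, floor gap under 2.5 mm), boss to the hollow. Gripper still holds the top half, motionless, level, mouth over mouth, within 5 mm and 0.08 rad of the lower half, 5 to 27 mm above its face, touching nothing else. Lower half moved under 20 mm (x of base_piece in the frame of seat between -0.004 and 0.004 m and y of base_piece in the frame of seat between -0.004 and 0.004 m and z of base_piece in the frame of seat below 0.0025 m and x of boss in the frame of seat above 0.009 m and angle between base_piece's own z axis and vertical below 0.08 rad and angle between lower's own z axis and vertical below 0.03 rad and horizontal distance between top and lower below 0.005 m and z of top in the frame of lower between 0.043 and 0.065 m and angle between top's own z axis and vertical below 0.06 rad and angle between the x axis of top and the x axis of lower, either way round below 0.08 rad and x of top_mouth in the frame of lower above 0.05 m and contact force between top and the fingers above 1 N and contact force between top and lower below 0.05 N and contact force between top and base_piece below 0.05 N and contact force between top and bat below 0.05 N and contact force between top and rack below 0.05 N and contact force between top and ware_board below 0.05 N and contact force between top and other_half below 0.05 N and contact force between top and closed_mould below 0.05 N and contact force between top and slip_jug below 0.05 N and contact force between top and brush below 0.05 N and linear speed of each of top, base_piece below 0.01 m/s and angular speed of top below 0.08 rad/s and distance of lower from where it was at the start of the episode below 0.02 m); the arm keeps its last pose, push and grip.
It fails at once if the lower half is pushed more than 20 mm from where it lay (distance of lower from where it was at the start of the episode above 0.02 m).
It fails at once if a vase is shifted by more than 15 mm or tipped over (distance of any of vase1, vase2, vase3 from where it was at the start of the episode above 0.015 m or angle between any of vase1, vase2, vase3's own z axis and vertical above 0.3 rad).
It fails at once if the other mould half or the closed mould is shifted by more than 15 mm or tipped over (distance of any of other_half, closed_mould from where it was at the start of the episode above 0.015 m or angle between any of other_half, closed_mould's own z axis and vertical above 0.3 rad).
It fails at once if the slip jug or the brush is shifted by more than 15 mm or tipped over (distance of any of slip_jug, brush from where it was at the start of the episode above 0.015 m or angle between slip_jug's own z axis and vertical above 0.3 rad).
It also fails if it takes over 64 s, if anything falls off the work surface, if the arm or the gripper's body presses on something with over 40 N, if the wrist force passes 120 N, or if a joint passes its speed limit or range.

## Robot

A 6-joint arm with a two-finger parallel gripper is mounted at the origin on the work surface. World frame = base frame: x ahead of the robot, y to its left, z up, the work surface at z = 0. Lengths are in m, angles in degrees, forces in N, time in s.
With the tool pointing down it reaches from about 0.4 to 0.825 m from the base axis. Payload 7 kg.
Tool frame: the origin (TCP) lies midway between the tips of the shut fingers; the grasp point (between the pads) lies 19 mm behind it (ctrl.grip_point_offset is the distance from the TCP to the grasp point, in m); x points along the fingers, y is the direction in which the jaws open and shut, and the axes are right-handed (so a half turn about x gives the same grasp; the last joint's range is limited). The gripper opens to 88 mm and grips with 3 to 60 N. Pads are 19 mm wide; open, the fingers measure 130 mm over their backs; the gripper's body (78 mm by 193 mm) begins 47 mm behind the grasp point.
Start: joints at [81.767, 20.546, 0.682, 0, -70.136, -16.507], TCP at [0.282, 0.613, 0.227] pointing down, gripper open.
Joint ranges: [-176.03, 176.03], [-82.01, 121.73], [-58.28, 71.71], [-173.87, 95.51], [-174.79, -0.11], [-173.66, 173.66]. Speed limits (degrees/s): [136.94, 136.94, 172.46, 180, 180, 180].

## Interface

Orientations are given as [roll, pitch, yaw] about the fixed x, y, z axes, in that order (R = Rz(yaw) Ry(pitch) Rx(roll)).
In Python, from plant import ctrl gives the robot as it stands.
- The arm moves only by the tool drive_tool, never from a script. Its argument "plan" is a list of rows, each a list of 3 entries, a list of its own where there are three numbers: the shift along the tool's x, y, z in m, then the turn, a rotation vector about the tool's x, y, z in degrees, then the opening, from 0 (shut) to 1 (fully open). In form: [[[dx, dy, dz], [wx, wy, wz], grip], ...]. A call has 1 to 20 rows; each row is the pose to reach, as a shift and turn from the pose measured when the call began, along the tool's axes at that moment; what a row does not reach only later rows make up. A row lasts 1/12 s, in which the tool goes at most 41.7 mm and 7.16 degrees, less where a joint would pass 70% of its speed; a pose out of reach is approached as far as the arm can. A call with a gripper value outside its range is refused whole. The fingers move at their own pace and stop on an object; the grip force is fixed at half the most. Time passes only in rows, so rows that repeat a pose let the fingers close. It gives the time, the measured TCP pose, the force and the opening at its end, in the units of the state.
- ctrl.get_obs(): the state, without advancing time (a new reading comes with each control period).
- ctrl.snapshot(name): name is "side" or "top" or "wrist"; returns the picture (384x512x3 uint8, blue, green, red); there is no depth.
- ctrl.get_calibration(name): a dict with "fx", "fy", "cx", "cy" (pixels), "R" (3x3) and "t" (3): a world point X has camera coordinates R X + t. Camera axes: x right, y down, z forward; pixel columns grow to the right and rows downward; lengths in m; the calibration is good to about 2 mm. A picture is of the moment at which its call begins: read the wrist's pose just before it. get_calibration takes no time and is no camera call; for the wrist camera it gives the pose at the moment of the call.
- ctrl.close_job(): hands the job in, once; it reports no verdict.
Trained networks look in the newest picture that a camera, given by its name, has taken for a name from the list of things; names that differ only in an ending like _2 or _b are one class to them, and where a whole thing is asked for, a point or a joint stands for the part that bears it (a point fixed in the world has none). Each returns a list of dicts, best first, with "confidence" (0 to 1); they miss things now and then, are a little off and sometimes report something else, mostly with a low value. They report only what shows in the picture. A call takes as long as a camera call. They do not tell look-alikes from the thing itself.
- ctrl.cut_out(camera, name): "pixels" (384x512 bool, what is visible of it) and "pixel" ([column, row] in pixels, amid what is visible of it).
- ctrl.landmark_of(camera, name): "pixel" ([column, row] in pixels: a listed point, or the origin of a listed thing).
The state is a dict: "clock": time; "joint_pos": joint angles; "qvel": joint speeds; "tau": joint torques, N m; "tool_pos": TCP position; "orientation": TCP orientation; "force": force on the tool from outside, world axes, zero at the start; "moment": the same for the moment, N m; "opening": finger opening in m.
Only numpy, scipy, OpenCV 4.12 (cv2) and the standard library are available. Lean on these libraries where they do the work, as an engineer would, in place of code of your own. Each camera call takes 0.05 s, during which the arm holds its last target. There are 200 camera calls.

## Working session

There is one attempt and no reset: what is moved stays moved. The work goes in short steps, Python scripts to look and compute and a tool call to move; the robot and the scene stay as the last step left them, time stands still between calls to the robot, and variables do not carry over. Pictures are saved under pics/ and viewed, about 8 in all and at most 12, crops included, and the job is handed in when it is done.

Besides the shell and the picture viewer there is one more tool, called as name(argument=value, ...) on one line, values as JSON. drive_tool: Moves the arm, as the interface text tells. Its arguments: {"type":"object","properties":{"plan":{"type":"array","items":{"type":"array"}}},"required":["plan"]}

```bash
ls; mkdir -p pics; cat > h.py <<'E'
import numpy as np, cv2
from scipy.spatial.transform import Rotation as Ro
from plant import ctrl
def ray(c,px):
    R=np.array(c['R']);t=np.array(c['t'])
    d=R.T@np.array([(px[0]-c['cx'])/c['fx'],(px[1]-c['cy'])/c['fy'],1.]);return -R.T@t,d
def atz(c,px,z):
    o,d=ray(c,px);return (o+d*(z-o[2])/d[2])[:3]
def proj(c,X):
    p=np.array(c['R'])@np.array(X)+np.array(c['t']);return np.array([c['fx']*p[0]/p[2]+c['cx'],c['fy']*p[1]/p[2]+c['cy']])
E
python3 - <<'E'
from h import *
print(ctrl.get_obs())
ims=[]
for n in ('top','side'):
    im=ctrl.snapshot(n); cv2.imwrite(f'pics/{n}0.png',im); c=ctrl.get_calibration(n)
    print(n,{k:np.round(v,3).tolist() for k,v in c.items()})
    for o,z in [('lower',.018),('seat',.034),('lower_mouth',.056),('base_piece',0),('boss',.022),('top',.03),('top_mouth',.03),('rack',0),('other_half',.03),('bat',0),('closed_mould',.012),('vase1',.012),('slip_jug',0)]:
        for r in ctrl.landmark_of(n,o)[:4]:
            print(o,round(r['confidence'],2),np.round(r['pixel'],1),np.round(atz(c,r['pixel'],z),4))
E
```

```text
pics
{'clock': 0.0, 'joint_pos': array([ 8.17682678e+01,  2.05888215e+01,  6.32925309e-01, -1.89945748e-02,
       -7.01344158e+01, -1.65084971e+01]), 'qvel': array([-0.06895994, -0.03444806, -0.12916988,  0.0790338 , -0.0440052 ,
       -0.02848634]), 'tau': array([ 5.00635906e-04, -5.82717168e+01,  2.93061858e+01,  6.99752882e+00,
        6.89646535e-03, -1.58378393e-04]), 'tool_pos': array([0.28230041, 0.61259649, 0.22564927]), 'orientation': array([  95.32583182,   89.90793911, -109.4208662 ]), 'force': array([-0.03891638,  0.10973704,  0.09926447]), 'moment': array([ 0.01293936,  0.06187484, -0.01909713]), 'opening': 0.08811304841395003}
top {'fx': 469.39, 'fy': 469.39, 'cx': 255.399, 'cy': 189.092, 'R': [[-0.004, -1.0, 0.003], [-0.986, 0.004, -0.167], [0.167, -0.004, -0.986]], 't': [-0.009, 0.522, 1.257]}
lower 0.93 [352.6 191.9] [ 0.5168 -0.2862  0.018 ]
lower_mouth 0.91 [373.8 172.3] [ 0.5653 -0.3389  0.056 ]
lower_mouth 0.37 [359.6 117.6] [ 0.7228 -0.3061  0.056 ]
base_piece 0.7 [250.6 245. ] [0.3697 0.0025 0.    ]
base_piece 0.57 [257.4 177.8] [ 0.5619 -0.0175  0.    ]
base
[... 1281 characters left out ...]
ss 0.68 [304.3 229.7] [0.3791 0.0151 0.022 ]
top 0.89 [214.3 283.9] [0.483  0.2303 0.03  ]
top_mouth 0.97 [182.  275.2] [0.5522 0.2438 0.03  ]
top_mouth 0.67 [274.7 230.2] [0.4352 0.0529 0.03  ]
rack 0.6 [198.2 313. ] [0.4885 0.2864 0.    ]
other_half 0.73 [177.9 340.4] [0.4801 0.358  0.03  ]
bat 0.96 [303.1 137.8] [ 0.5208 -0.3141  0.    ]
closed_mould 0.73 [186.2 186.6] [0.703  0.0177 0.012 ]
vase1 0.76 [213.  188.2] [ 0.639  -0.0088  0.012 ]
vase1 0.71 [241.7 194.1] [ 0.5641 -0.0243  0.012 ]
vase1 0.71 [304.9 137.4] [ 0.5118 -0.3038  0.012 ]
vase1 0.47 [163.2 180.1] [0.7701 0.0257 0.012 ]
slip_jug 0.66 [320.2 328.5] [0.264  0.2044 0.    ]
slip_jug 0.57 [ 98.1 263.4] [0.7477 0.2917 0.    ]
```

```bash
python3 - <<'E'
import cv2
a=cv2.imread('pics/top0.png')[80:310,90:440]; b=cv2.imread('pics/side0.png')
cv2.imwrite('pics/v1.png',cv2.resize(a,None,fx=2.28,fy=2.28,interpolation=cv2.INTER_CUBIC))
cv2.imwrite('pics/v2.png',cv2.resize(b,None,fx=1.55,fy=1.55,interpolation=cv2.INTER_CUBIC))
E
```

```text
(no output)
```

View pics/v1.png

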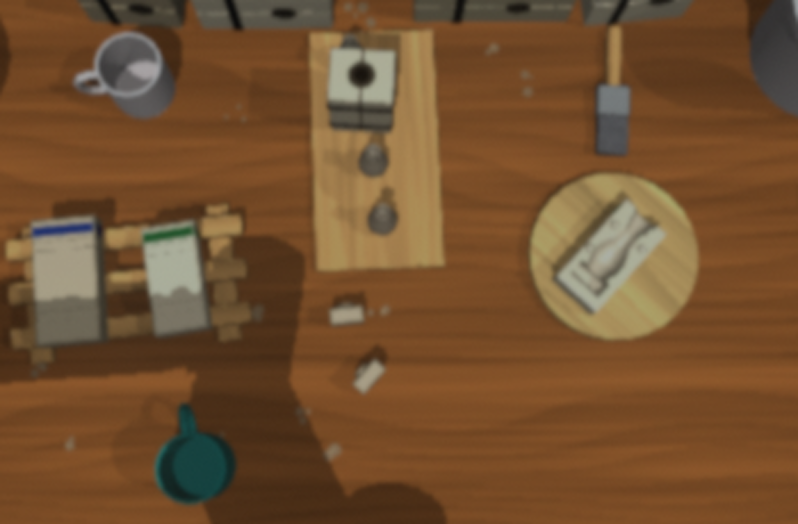

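View pics/v2.png

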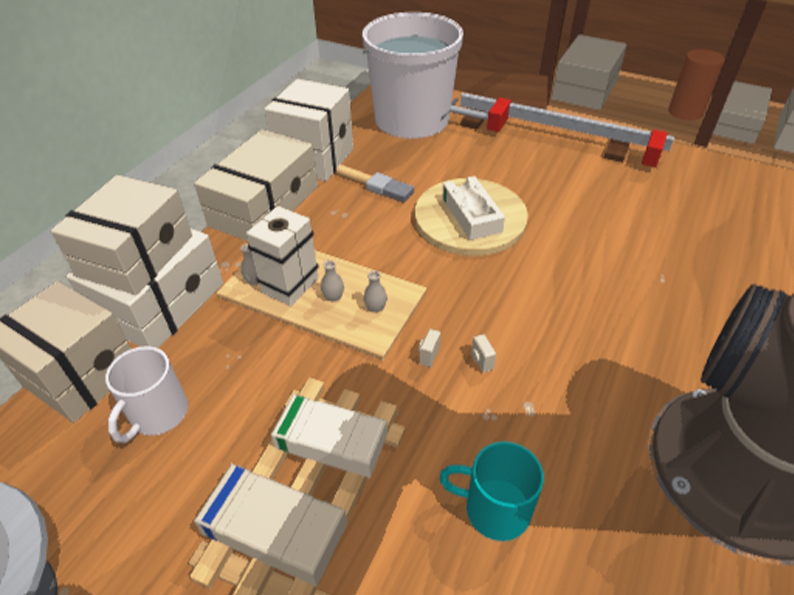

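The farther look-alike base piece, about (0.444, 0.035), stands with its width along y. The nearer one, about (0.371, 0.003), is the decoy. The lower half lies at about yaw -46°. The top half with the green stripe is at about (0.48, 0.23), with its mouth toward +x.

```bash
cat >> h.py <<'E'
def tool():
    o=ctrl.get_obs();return np.array(o['tool_pos']),Ro.from_euler('xyz',o['orientation'],degrees=True),o
def go(pos,jaw):
    """shift+rotvec to reach TCP pos, pointing down with tool y at yaw jaw (deg), mod 180 nearest"""
    p,R,o=tool();best=None
    for j in (jaw,jaw+180):
        a=np.radians(j);x=np.array([0,0,-1.]);y=np.array([np.cos(a),np.sin(a),0]);M=Ro.from_matrix(np.c_[x,y,np.cross(x,y)])
        r=(R.inv()*M).as_rotvec(degrees=True)
        print('jaw',j%360,'shift',np.round(R.inv().apply(np.array(pos)-p),4),'turn',np.round(r,2))
E
python3 - <<'E'
from h import *
p,R,o=tool();print(np.round(R.as_matrix(),3))
c=ctrl.get_calibration('wrist');Rc=np.array(c['R']);t=np.array(c['t'])
print('cam in tool',np.round(R.inv().apply(-Rc.T@t-p),3),'axes',np.round(R.inv().as_matrix()@Rc.T,3),c['fx'])
go([.40,.035,.26],90)
E
```

```text
[[ 0.    -0.418 -0.908]
 [-0.    -0.908  0.418]
 [-1.     0.    -0.   ]]
cam in tool [-0.159  0.001 -0.072] axes [[ 0.    -0.267  0.964]
 [ 1.    -0.    -0.   ]
 [ 0.     0.964  0.267]] 293.48975916683503
jaw 90 shift [-0.0334  0.4758 -0.3486] turn [155.26  -0.     0.  ]
jaw 270 shift [-0.0334  0.4758 -0.3486] turn [-24.74  -0.    -0.  ]
```

```bash
python3 - <<'E'
from h import *
go([.46,.02,.24],270)
E
```

```text
jaw 270 shift [-0.0134  0.4643 -0.4094] turn [-24.74  -0.    -0.  ]
jaw 90 shift [-0.0134  0.4643 -0.4094] turn [155.26  -0.     0.  ]
```

drive_tool(plan=[[[-0.0134,0.4643,-0.4094],[-24.74,0,0],1],[[-0.0134,0.4643,-0.4094],[-24.74,0,0],1],[[-0.0134,0.4643,-0.4094],[-24.74,0,0],1],[[-0.0134,0.4643,-0.4094],[-24.74,0,0],1],[[-0.0134,0.4643,-0.4094],[-24.74,0,0],1],[[-0.0134,0.4643,-0.4094],[-24.74,0,0],1],[[-0.0134,0.4643,-0.4094],[-24.74,0,0],1],[[-0.0134,0.4643,-0.4094],[-24.74,0,0],1],[[-0.0134,0.4643,-0.4094],[-24.74,0,0],1],[[-0.0134,0.4643,-0.4094],[-24.74,0,0],1],[[-0.0134,0.4643,-0.4094],[-24.74,0,0],1],[[-0.0134,0.4643,-0.4094],[-24.74,0,0],1],[[-0.0134,0.4643,-0.4094],[-24.74,0,0],1],[[-0.0134,0.4643,-0.4094],[-24.74,0,0],1],[[-0.0134,0.4643,-0.4094],[-24.74,0,0],1],[[-0.0134,0.4643,-0.4094],[-24.74,0,0],1],[[-0.0134,0.4643,-0.4094],[-24.74,0,0],1],[[-0.0134,0.4643,-0.4094],[-24.74,0,0],1],[[-0.0134,0.4643,-0.4094],[-24.74,0,0],1]])

```text
clock: 2.98
tool_pos: [0.4599, 0.0206, 0.24]
orientation: [-139.3, 90.0, 40.7]
force: [0.4, 0.2, -0.5]
opening: 0.0876
```

```bash
cat >> h.py <<'E'
def see(cam,names,save=None):
    """names: list of (name,z); prints world points at z"""
    c=ctrl.get_calibration(cam);im=ctrl.snapshot(cam)
    if save: cv2.imwrite(f'pics/{save}.png',im)
    for n,z in names:
        for r in ctrl.landmark_of(cam,n)[:3]: print(n,round(r['confidence'],2),np.round(r['pixel'],1),np.round(atz(c,r['pixel'],z),4))
    return c,im
def face(c,cam,n,z):
    for r in ctrl.cut_out(cam,n)[:3]:
        m=r['pixels'].astype(np.uint8); k=cv2.findContours(m,0,2)[0]; k=max(k,key=cv2.contourArea)[:,0]
        w=np.array([atz(c,q,z)[:2] for q in k.astype(float)],np.float32)*1000
        print(n,'cut',round(r['confidence'],2),'pix',np.round(r['pixel']),'rect@z',np.round(cv2.minAreaRect(w)[0],1),np.round(cv2.minAreaRect(w)[1],1),round(cv2.minAreaRect(w)[2],1))
E
python3 - <<'E'
from h import *
print(tool()[2]['joint_pos'])
c,im=see('wrist',[('base_piece',0),('boss',.022)],'w1')
face(c,'wrist','base_piece',.042)
E
```

```text
[ 2.71878483e+01 -7.44849808e-01 -2.38963967e+01 -4.02056389e-03
 -6.68331022e+01  6.28583728e+01]
base_piece 0.88 [270.5 222.8] [3.707e-01 1.000e-04 0.000e+00]
base_piece 0.67 [250.9 173.6] [0.4438 0.0282 0.    ]
boss 0.56 [261.9 222.3] [0.3803 0.013  0.022 ]
base_piece cut 0.69 pix [250. 178.] rect@z [447.5  26.4] [29.  40.1] 7.5
base_piece cut 0.65 pix [269. 229.] rect@z [375.8   0.8] [32.  49.5] 48.1
```

View pics/w1.png

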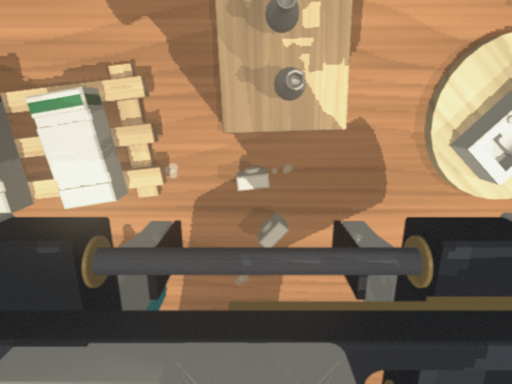

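```bash
python3 - <<'E'
import cv2,numpy as np
a=cv2.imread('pics/w1.png')[150:250,220:310]; b=cv2.imread('pics/side0.png')[205:245,260:325]; t=cv2.imread('pics/top0.png')[205:260,222:275]
f=lambda i:cv2.resize(i,(390,390),interpolation=cv2.INTER_CUBIC)
r=np.hstack([f(a),cv2.resize(b,(400,390),interpolation=cv2.INTER_CUBIC)])
cv2.imwrite('pics/v3.png',r)
E
python3 -c "
from h import *
c=ctrl.get_calibration('side');print(-np.array(c['R']).T@np.array(c['t']))"
```

```text
[0.21475147 0.5409515  0.71762759]
```

View pics/v3.png

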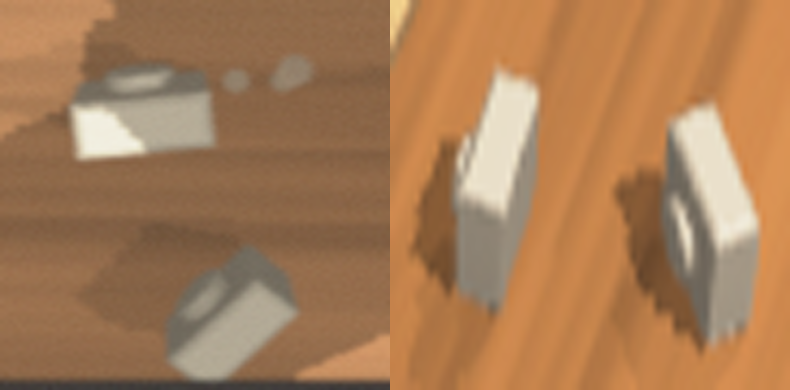

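```bash
python3 - <<'E'
from h import *
c=ctrl.get_calibration('wrist')
P=np.array([atz(c,(x/4.333+219.6,y/3.9+149.6),.042)[:2] for x,y in [(75,105),(210,93),(213,148),(78,158)]])*1000
print(P.round(1),P.mean(0).round(1),[np.linalg.norm(P[i]-P[i-1]).round(1) for i in range(4)],cv2.minAreaRect(P.astype(np.float32)))
print(np.degrees(np.arctan2(*(P[1]-P[0]))), np.degrees(np.arctan2(*(P[2]-P[3]))))
E
```

```text
[[449.3  45.1]
 [453.3   6.3]
 [435.1   5.3]
 [431.7  44.5]] [442.4  25.3] [np.float64(17.6), np.float64(39.0), np.float64(18.2), np.float64(39.4)] ((442.5050048828125, 25.425785064697266), (18.166879653930664, 39.90810012817383), 4.977587699890137)
174.12998382820808 175.02242352845792
```

```bash
python3 - <<'E'
from h import *
c=ctrl.get_calibration('side')
P=np.array([atz(c,((x-390)/6.154+259.6,y/9.75+204.6),.042)[:2] for x,y in [(497,68),(538,90),(500,213),(458,195)]])*1000
print(P.round(1),P.mean(0).round(1),[np.linalg.norm(P[i]-P[i-1]).round(1) for i in range(4)])
go([.4427,.028,.075],275.3)
E
```

```text
[[450.3  10.6]
 [433.9   9.7]
 [430.5  49.1]
 [446.3  51.4]] [440.3  30.2] [np.float64(41.0), np.float64(16.4), np.float64(39.6), np.float64(15.9)]
jaw 275.3 shift [ 0.165  -0.007   0.0172] turn [-5.19 -0.01  0.01]
jaw 95.30000000000001 shift [ 0.165  -0.007   0.0172] turn [1.7481e+02 1.0000e-02 1.0000e-02]
```

drive_tool(plan=[[[0.155,-0.007,0.0177],[-5.2,0,0],1],[[0.155,-0.007,0.0177],[-5.2,0,0],1],[[0.155,-0.007,0.0177],[-5.2,0,0],1],[[0.155,-0.007,0.0177],[-5.2,0,0],1],[[0.155,-0.007,0.0177],[-5.2,0,0],1],[[0.155,-0.007,0.0177],[-5.2,0,0],1],[[0.155,-0.007,0.0177],[-5.2,0,0],1]])

```text
clock: 3.77
tool_pos: [0.4438, 0.0288, 0.0867]
orientation: [-174.9, 89.9, 10.5]
force: [0.1, -0.2, 0.2]
opening: 0.088
```

```bash
python3 - <<'E'
from h import *
c,im=see('wrist',[('base_piece',0),('boss',.022)],'w2')
face(c,'wrist','base_piece',.042)
print(tool()[:1], proj(c,[.442,.028,.042]))
cv2.imwrite('pics/v4.png',cv2.resize(im[120:320,130:390],None,fx=3,fy=3,interpolation=cv2.INTER_CUBIC))
E
```

```text
base_piece 0.73 [277.3 273.7] [0.3674 0.0016 0.    ]
base_piece 0.7 [259.6 196.8] [0.4411 0.0254 0.    ]
boss 0.83 [269.7 275.3] [0.3784 0.0108 0.022 ]
boss 0.7 [261.2 184.2] [0.4581 0.026  0.022 ]
base_piece cut 0.85 pix [280. 289.] rect@z [380.7   0.4] [26.2 41.4] 5.4
base_piece cut 0.63 pix [258. 202.] rect@z [449.1  26.2] [29.8 39.7] 5.4
(array([0.44357385, 0.02857529, 0.08678063]),) [256.72302858 211.79442172]
```

View pics/v4.png

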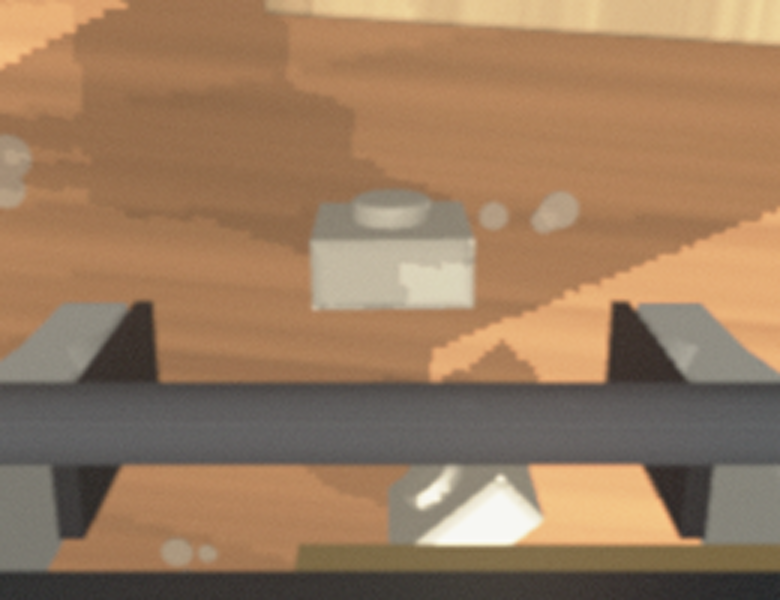

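```bash
python3 - <<'E'
from h import *
c=ctrl.get_calibration('wrist')
P=np.array([atz(c,(x/3+129.7,y/3+119.7),.042)[:2] for x,y in [(312,240),(473,238),(473,306),(312,309)]])*1000
print(P.round(1),P.mean(0).round(1),[np.linalg.norm(P[i]-P[i-1]).round(1) for i in range(4)])
go([P[:,0].mean()/1000,P[:,1].mean()/1000,.028],274.8)
E
```

```text
[[449.5  45.3]
 [453.7   6.6]
 [436.2   4.5]
 [431.7  44. ]] [442.8  25.1] [np.float64(17.9), np.float64(39.0), np.float64(17.6), np.float64(39.8)]
jaw 274.8 shift [0.0588 0.0035 0.0013] turn [ 0.52 -0.2   0.08]
jaw 94.80000000000001 shift [0.0588 0.0035 0.0013] turn [-1.7948e+02 -1.2000e-01 -3.1000e-01]
```

drive_tool(plan=[[[0.03,0.003,0.0013],[-0.5,0,0],1],[[0.0588,0.003,0.0013],[-0.5,0,0],1],[[0.0588,0.003,0.0013],[-0.5,0,0],1],[[0.0588,0.003,0.0013],[-0.5,0,0],1],[[0.0588,0.003,0.0013],[-0.5,0,0],0],[[0.0588,0.003,0.0013],[-0.5,0,0],0],[[0.0588,0.003,0.0013],[-0.5,0,0],0],[[0.0588,0.003,0.0013],[-0.5,0,0],0],[[0.0588,0.003,0.0013],[-0.5,0,0],0],[[0.0588,0.003,0.0013],[-0.5,0,0],0],[[0.0588,0.003,0.0013],[-0.5,0,0],0],[[0.0588,0.003,0.0013],[-0.5,0,0],0]])

```text
clock: 4.97
tool_pos: [0.4427, 0.0256, 0.028]
orientation: [-159.3, 89.8, 26.5]
force: [0.5, 0.9, -0.8]
opening: 0.0396
```

```bash
python3 - <<'E'
from h import *
go([.4416,-.2094,.25],224)
E
```

```text
jaw 224 shift [-0.2224  0.2334  0.0242] turn [51.82 -0.15  0.16]
jaw 44 shift [-0.2224  0.2334  0.0242] turn [-128.18   -0.2    -0.18]
```

drive_tool(plan=[[[-0.04,0,0],[0,0,0],0],[[-0.08,0,0],[0,0,0],0],[[-0.12,0.02,0.01],[7,0,0],0],[[-0.15,0.05,0.015],[14,0,0],0],[[-0.18,0.08,0.02],[21,0,0],0],[[-0.2,0.11,0.024],[28,0,0],0],[[-0.2224,0.145,0.0242],[35,0,0],0],[[-0.2224,0.18,0.0242],[42,0,0],0],[[-0.2224,0.215,0.0242],[49,0,0],0],[[-0.2224,0.2334,0.0242],[51.8,0,0],0],[[-0.2224,0.2334,0.0242],[51.8,0,0],0],[[-0.2224,0.2334,0.0242],[51.8,0,0],0],[[-0.2224,0.2334,0.0242],[51.8,0,0],0]])

```text
clock: 6.05
tool_pos: [0.4412, -0.2092, 0.2497]
orientation: [-96.2, 89.8, 37.9]
force: [0.4, 0.4, -0.6]
opening: 0.0397
```

```bash
python3 - <<'E'
from h import *
print(tool()[0],tool()[2]['joint_pos'].round(1))
c,im=see('wrist',[('lower',.018),('seat',.034),('lower_mouth',.056),('base_piece',.222),('boss',.244)],'w3')
face(c,'wrist','lower',.056)
cv2.imwrite('pics/v5.png',cv2.resize(im[0:300,100:480],None,fx=2,fy=2,interpolation=cv2.INTER_CUBIC))
E
```

```text
[ 0.44123582 -0.20922976  0.24966375] [ -2.3   1.7 -20.1  -0.1 -68.1  46.4]
lower 0.69 [264.5  75.6] [ 0.5118 -0.2959  0.018 ]
seat 0.67 [265.8 112.4] [ 0.48   -0.2652  0.034 ]
lower_mouth 0.71 [263.2   6.7] [ 0.5587 -0.3406  0.056 ]
base_piece 0.66 [254.4 217.1] [ 0.4428 -0.2094  0.222 ]
boss 0.95 [260.6 209.6] [ 0.4491 -0.2216  0.244 ]
boss 0.24 [ 99.6 200.3] [ 0.5211 -0.1599  0.244 ]
lower cut 0.8 pix [266.  70.] rect@z [ 511.6 -293.5] [ 65.5 130.4] 46.7
```

View pics/v5.png

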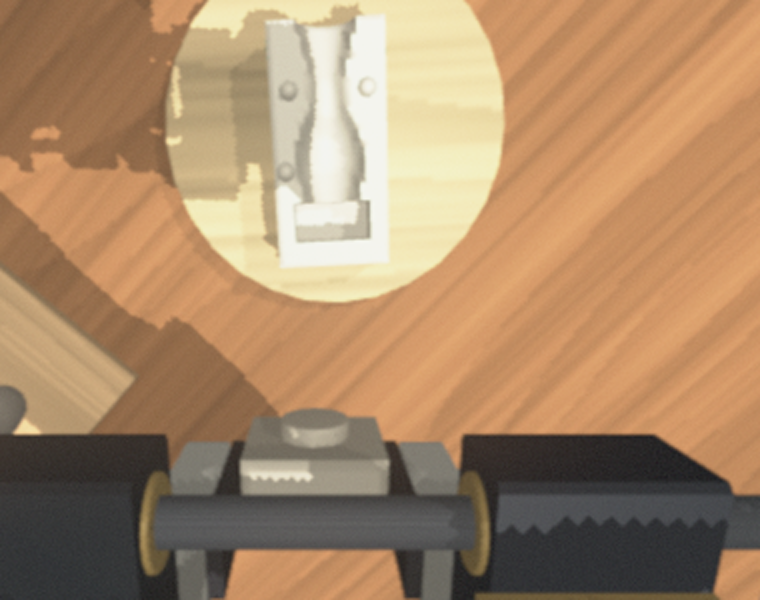

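```bash
python3 - <<'E'
from h import *
c=ctrl.get_calibration('wrist')
w=lambda L:np.array([atz(c,(x/2+99.75,y/2-.25),.056)[:2] for x,y in L])*1000
P=w([(268,20),(386,15),(388,262),(281,267)]);Q=w([(296,242),(370,240)]);K=w([(288,90),(367,86),(286,170)])
print(P.round(1),P.mean(0).round(1),[np.linalg.norm(P[i]-P[i-1]).round(1) for i in range(4)])
for a,b in((3,0),(2,1)):print('yaw',np.degrees(np.arctan2(*(P[b]-P[a])[::-1])).round(2))
print('end y dir',np.degrees(np.arctan2(*(P[3]-P[2])[::-1])).round(2),np.degrees(np.arctan2(*(P[0]-P[1])[::-1])).round(2))
for yaw in(-43.3,-46):
  a=np.radians(yaw);M=np.array([[np.cos(a),np.sin(a)],[-np.sin(a),np.cos(a)]])
  print('block corners/pocket/keys in block frame',((P-P.mean(0))@M.T).round(1).tolist(),((Q-P.mean(0))@M.T).round(1).tolist(),((K-P.mean(0))@M.T).round(1).tolist())
E
```

```text
[[ 580.3 -316.5]
 [ 536.7 -361.8]
 [ 442.9 -272.7]
 [ 486.4 -226.6]] [ 511.6 -294.4] [np.float64(130.0), np.float64(62.9), np.float64(129.4), np.float64(63.3)]
yaw -43.72
yaw -43.54
end y dir 46.73 46.17
block corners/pocket/keys in block frame [[65.1, 31.1], [64.6, -31.8], [-64.8, -31.3], [-64.9, 32.0]] [[-50.9, 22.4], [-51.7, -20.9]] [[30.6, 22.4], [30.6, -21.0], [-10.8, 25.9]]
block corners/pocket/keys in block frame [[63.6, 34.1], [66.0, -28.8], [-63.3, -34.3], [-66.3, 29.0]] [[-51.9, 20.0], [-50.6, -23.3]] [[29.5, 23.8], [31.5, -19.5], [-12.0, 25.4]]
```

```bash
python3 - <<'E'
from h import *
c=ctrl.get_calibration('wrist');p,R,o=tool()
for z,L in((.014,[(243,460),(387,458)]),(.0,[(182,444),(235,441),(393,441),(447,441)])):
    for x,y in L: print(z,(R.inv().apply(atz(c,(x/2+99.75,y/2-.25),p[2]+z)-p)*1000).round(1))
y=-43.6;a=np.radians(y);print(R.apply([0,1,0]),R.apply([1,0,0]))
s=np.array([.5116,-.2944])-.04*np.array([np.cos(a),np.sin(a)]);print(s);go([*s,.20],270+y)
# fixed cams
for n in('top','side'): see(n,[('lower',.018),('seat',.034),('lower_mouth',.056)]); face(ctrl.get_calibration(n),n,'lower',.056)
E
```

```text
0.014 [-13.9 -18.2  -9.9]
0.014 [-14.1  20.1 -10.5]
0.0 [  0.2 -37.5  -8.8]
0.0 [  0.1 -22.1  -9.8]
0.0 [-0.1 23.5 -9.8]
0.0 [-0.1 39.1 -9.8]
[-0.71811428 -0.69591446 -0.00386581] [ 0.00373897  0.00169672 -0.99999157]
[ 0.48263313 -0.26681522]
jaw 226.4 shift [ 0.0502  0.0112 -0.07  ] turn [-2.3  -0.08  0.22]
jaw 46.39999999999998 shift [ 0.0502  0.0112 -0.07  ] turn [1.777e+02 3.400e-01 1.300e-01]
seat 0.28 [150.9 117.9] [0.7311 0.2868 0.034 ]
lower 0.91 [305.4 139.9] [ 0.5036 -0.2869  0.018 ]
lower 0.46 [298.8 117. ] [ 0.5643 -0.3793  0.018 ]
seat 0.95 [310.1 143.1] [ 0.4801 -0.2609  0.034 ]
seat 0.69 [243.  122.3] [ 0.6915 -0.2604  0.034 ]
seat 0.41 [163.  179.9] [0.7536 0.0414 0.034 ]
lower_mouth 0.87 [298.6 115.9] [ 0.548 -0.334  0.056]
lower cut 0.92 pix [306. 136.] rect@z [ 501.9 -269.9] [ 83.9 168.4] 46.8
lower cut 0.36 pix [210. 280.] rect@z [482.9 234.7] [137.6  80.6] 9.4
```

drive_tool(plan=[[[0.02,0.0098,-0.035],[-2.3,-0.1,0.2],0],[[0.06,0.0098,-0.0695],[-2.3,-0.1,0.2],0],[[0.1,0.0098,-0.0695],[-2.3,-0.1,0.2],0],[[0.13,0.0098,-0.0695],[-2.3,-0.1,0.2],0],[[0.13,0.0098,-0.0695],[-2.3,-0.1,0.2],0],[[0.13,0.0098,-0.0695],[-2.3,-0.1,0.2],0],[[0.13,0.0098,-0.0695],[-2.3,-0.1,0.2],0]])

```text
clock: 7.48
tool_pos: [0.4844, -0.2664, 0.1221]
orientation: [-163.8, 89.9, -27.4]
force: [-0.1, -0.4, 0.5]
opening: 0.04
```

```bash
python3 - <<'E'
from h import *
p,R,o=tool();print(p,R.apply([0,1,0]),R.apply([1,0,0]),o['force'])
im=ctrl.snapshot('wrist');cv2.imwrite('pics/w4.png',im)
cv2.imwrite('pics/v6.png',cv2.resize(im[20:240,130:390],None,fx=2.7,fy=2.7,interpolation=cv2.INTER_CUBIC))
E
```

```text
[ 0.48442014 -0.26643111  0.12210127] [-6.90042834e-01 -7.23768407e-01 -4.25051139e-04] [ 1.35074036e-03 -7.00525274e-04 -9.99998842e-01] [-0.13774417 -0.41360334  0.52551209]
```

View pics/v6.png

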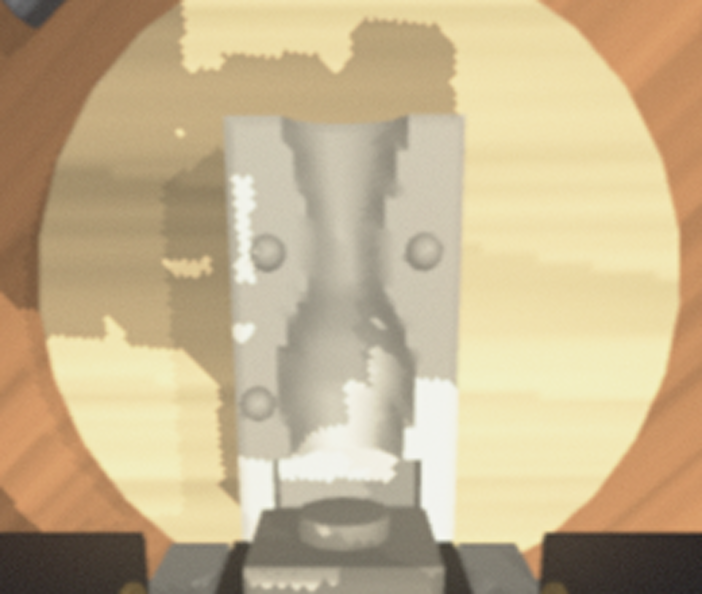

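```bash
python3 - <<'E'
from h import *
c=ctrl.get_calibration('wrist');p,R,o=tool()
def f(n,z,L):
    for x,y in L: print(n,(R.inv().apply(atz(c,(x/2.7+129.7,y/2.7+19.7),z)-p)*1000).round(1)[1:])
f('mouth',.056,[(225,117),(464,117)]);f('keys',.058,[(268,252),(424,250)]);f('pocket',.056,[(276,460),(419,460)])
f('sides',.056,[(236,400),(459,400)]);f('piece',p[2]+.014,[(245,568),(443,568)]);f('boss',p[2]-.006,[(301,530),(387,530)])
E
```

```text
mouth [ -30.5 -103.2]
mouth [  32.6 -103.2]
keys [-19.8 -68.7]
keys [ 22.8 -69.2]
pocket [-19.2  -9.2]
pocket [23.1 -9.2]
sides [-30.3 -27.2]
sides [ 34.2 -27.2]
piece [-18.6  -9.7]
piece [20.4 -9.7]
boss [ -8.6 -10.1]
boss [ 10.4 -10.1]
```

drive_tool(plan=[[[0.0,0.001,0.0022],[0,0,0],0],[[0.01,0.001,0.0022],[0,0,0],0],[[0.02,0.001,0.0022],[0,0,0],0],[[0.03,0.001,0.0022],[0,0,0],0],[[0.036,0.001,0.0022],[0,0,0],0],[[0.036,0.001,0.0022],[0,0,0],0],[[0.04,0.001,0.0022],[0,0,0],0],[[0.044,0.001,0.0022],[0,0,0],0],[[0.044,0.001,0.0022],[0,0,0],0]])

```text
clock: 8.28
tool_pos: [0.4825, -0.2656, 0.078]
orientation: [-151.5, 89.9, -15.1]
force: [-0.0, 0.6, -0.5]
opening: 0.0394
```

drive_tool(plan=[[[0.004,0,0],[0,0,0],0],[[0.008,0,0],[0,0,0],0],[[0.012,0,0],[0,0,0],0],[[0.015,0,0],[0,0,0],0],[[0.015,0,0],[0,0,0],0],[[0.015,0,0],[0,0,0],0]])

```text
clock: 8.78
tool_pos: [0.4824, -0.2656, 0.0629]
orientation: [-153.3, 89.9, -16.9]
force: [0.6, -0.1, -0.1]
opening: 0.0395
```

drive_tool(plan=[[[0.0007,0,0],[0,0,0],0],[[0.0014,0,0],[0,0,0],0],[[0.0014,0,0],[0,0,0],0],[[0.0014,0,0],[0,0,0],0]])

```text
clock: 9.12
tool_pos: [0.4826, -0.2656, 0.0621]
orientation: [-154.9, 89.8, -18.6]
force: [-1.1, 1.2, 5.8]
opening: 0.0394
```

drive_tool(plan=[[[0,0,0],[0,0,0],0.7],[[0,0,0],[0,0,0],0.7],[[0,0,0],[0,0,0],0.7],[[0,0,0],[0,0,0],0.7],[[0,0,0],[0,0,0],0.7],[[-0.005,0,0],[0,0,0],0.7],[[-0.03,0,0],[0,0,0],1],[[-0.07,0,0],[0,0,0],1],[[-0.11,0,0],[0,0,0],1],[[-0.13,0,0],[0,0,0],1],[[-0.13,0,0.03],[0,0,0],1],[[-0.13,0,0.03],[0,0,0],1],[[-0.13,0,0.03],[0,0,0],1]])

```text
clock: 10.2
tool_pos: [0.4599, -0.2443, 0.1929]
orientation: [-146.6, 89.8, -10.2]
force: [-0.3, 0.3, -0.1]
opening: 0.0874
```

```bash
python3 - <<'E'
from h import *
p,R,o=tool();print(p,R.apply([0,1,0]),R.apply([1,0,0]),o['opening'])
c,im=see('wrist',[('lower',.018),('lower_mouth',.056),('base_piece',.034),('boss',.056)],'w5')
cv2.imwrite('pics/v7.png',cv2.resize(im[20:240,130:390],None,fx=2.7,fy=2.7,interpolation=cv2.INTER_CUBIC))
E
```

```text
[ 0.45992097 -0.24427116  0.19292166] [-0.68942365 -0.72435496 -0.00221897] [ 3.96728031e-03 -7.12617673e-04 -9.99991876e-01] 0.08738389554303241
lower 0.72 [258.1 107.7] [ 0.5118 -0.296   0.018 ]
lower_mouth 0.59 [259.8  35.6] [ 0.5566 -0.3407  0.056 ]
base_piece 0.65 [256.4 145.2] [ 0.4848 -0.2678  0.034 ]
boss 0.8 [255.2 136.4] [ 0.4937 -0.2748  0.056 ]
```

View pics/v7.png

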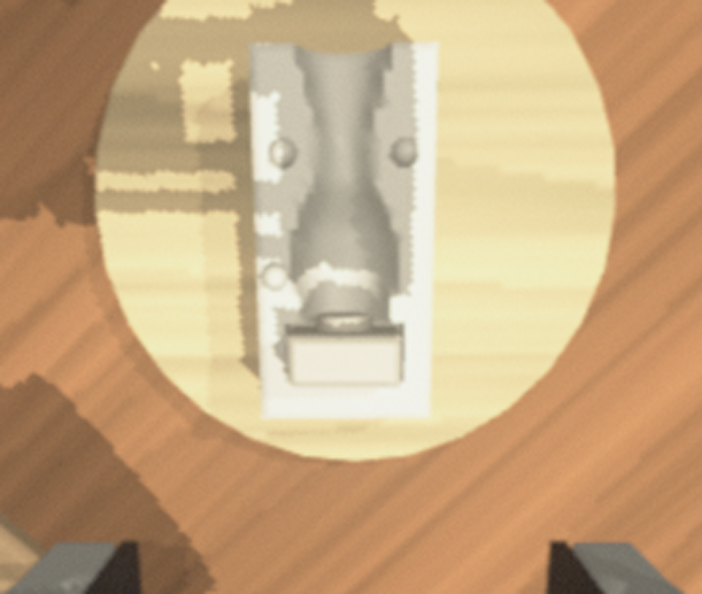

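```bash
python3 - <<'E'
from h import *
c=ctrl.get_calibration('wrist')
P=np.array([atz(c,(x/2.7+129.7,y/2.7+19.7),.056)[:2] for x,y in [(251,43),(438,43),(430,416),(263,418)]])*1000
print(P.round(1),P.mean(0).round(1),[np.linalg.norm(P[i]-P[i-1]).round(1) for i in range(4)])
for a,b in((3,0),(2,1)):print('yaw',np.degrees(np.arctan2(*(P[b]-P[a])[::-1])).round(2))
for a,b in((2,3),(1,0)):print('yaw',np.degrees(np.arctan2(*(P[b]-P[a])[::-1])).round(2)-90)
go([.442,.225,.22],280)
E
```

```text
[[ 580.  -316.9]
 [ 536.6 -362.4]
 [ 443.  -274.6]
 [ 486.2 -228.2]] [ 511.5 -295.5] [np.float64(129.1), np.float64(62.9), np.float64(128.3), np.float64(63.4)]
yaw -43.4
yaw -43.19
yaw -42.94
yaw -43.66
jaw 280 shift [-0.0289 -0.3273  0.3379] turn [-5.363e+01 -1.000e-01 -2.000e-02]
jaw 100 shift [-0.0289 -0.3273  0.3379] turn [ 1.2636e+02 -2.0000e-02  1.2000e-01]
```

drive_tool(plan=[[[-0.0289,-0.0273,0.0279],[-4.5,0,0],1],[[-0.0289,-0.0546,0.0558],[-9,0,0],1],[[-0.0289,-0.3273,0.3379],[-53.6,0,0],1],[[-0.0289,-0.3273,0.3379],[-53.6,0,0],1],[[-0.0289,-0.3273,0.3379],[-53.6,0,0],1],[[-0.0289,-0.3273,0.3379],[-53.6,0,0],1],[[-0.0289,-0.3273,0.3379],[-53.6,0,0],1],[[-0.0289,-0.3273,0.3379],[-53.6,0,0],1],[[-0.0289,-0.3273,0.3379],[-53.6,0,0],1],[[-0.0289,-0.3273,0.3379],[-53.6,0,0],1],[[-0.0289,-0.3273,0.3379],[-53.6,0,0],1],[[-0.0289,-0.3273,0.3379],[-53.6,0,0],1],[[-0.0289,-0.3273,0.3379],[-53.6,0,0],1],[[-0.0289,-0.3273,0.3379],[-53.6,0,0],1],[[-0.0289,-0.3273,0.3379],[-53.6,0,0],1],[[-0.0289,-0.3273,0.3379],[-53.6,0,0],1]])

```text
clock: 11.78
tool_pos: [0.442, 0.2242, 0.2198]
orientation: [119.1, 89.9, -51.0]
force: [-0.6, -0.0, 0.1]
opening: 0.0877
```

```bash
python3 - <<'E'
from h import *
p,R,o=tool();print(p,R.apply([0,1,0]),R.apply([1,0,0]),o['opening'])
c,im=see('wrist',[('top',.03),('top_mouth',.03)],'w6')
face(c,'wrist','top',.068)
cv2.imwrite('pics/v8.png',cv2.resize(im[20:240,110:410],None,fx=2.6,fy=2.6,interpolation=cv2.INTER_CUBIC))
E
```

```text
[0.44204618 0.22418149 0.21975484] [ 0.1722107  -0.98505891  0.00155249] [ 0.00111681 -0.00138079 -0.99999842] 0.08773884909861128
top 0.71 [257.5 133.2] [0.485  0.2299 0.03  ]
top_mouth 0.36 [206.7 118.7] [0.4911 0.2905 0.03  ]
top cut 0.94 pix [255. 130.] rect@z [484.5 230.1] [129.8  65.5] 9.7
```

View pics/v8.png

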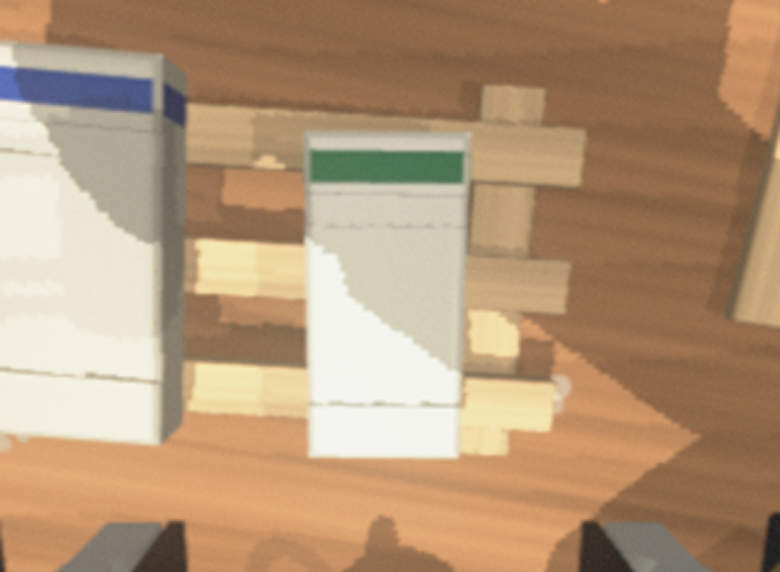

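```bash
python3 - <<'E'
from h import *
c=ctrl.get_calibration('wrist')
P=np.array([atz(c,(x/2.6+109.7,y/2.6+19.7),.068)[:2] for x,y in [(304,133),(466,133),(459,457),(309,457)]])*1000
print(P.round(1),P.mean(0).round(1),[np.linalg.norm(P[i]-P[i-1]).round(1) for i in range(4)])
for a,b in((3,0),(2,1)):print('yaw',np.degrees(np.arctan2(*(P[b]-P[a])[::-1])).round(2))
for a,b in((2,3),(1,0)):print('yaw',np.degrees(np.arctan2(*(P[b]-P[a])[::-1])).round(2)-90)
m=P.mean(0)/1000
go([*m,.12],279.8);go([*m,.036],279.8)
E
```

```text
[[542.7 271.2]
 [553.3 210.6]
 [426.8 187.8]
 [415.9 250.6]] [484.7 230. ] [np.float64(128.5), np.float64(61.6), np.float64(128.5), np.float64(63.7)]
yaw 9.26
yaw 10.21
yaw 9.870000000000005
yaw 9.879999999999995
jaw 279.8 shift [ 0.1002  0.0015 -0.0427] turn [ 0.1  -0.1  -0.05]
jaw 99.80000000000001 shift [ 0.1002  0.0015 -0.0427] turn [-1.799e+02  8.000e-02 -1.500e-01]
jaw 279.8 shift [ 0.1842  0.0015 -0.0426] turn [ 0.1  -0.1  -0.05]
jaw 99.80000000000001 shift [ 0.1842  0.0015 -0.0426] turn [-1.799e+02  8.000e-02 -1.500e-01]
```

drive_tool(plan=[[[0.0,0.001,-0.0426],[0,-0.1,0],1],[[0.04,0.001,-0.0426],[0,-0.1,0],1],[[0.08,0.001,-0.0426],[0,-0.1,0],1],[[0.12,0.001,-0.0426],[0,-0.1,0],1],[[0.15,0.001,-0.0426],[0,-0.1,0],1],[[0.17,0.001,-0.0426],[0,-0.1,0],1],[[0.1842,0.001,-0.0426],[0,-0.1,0],1],[[0.1842,0.001,-0.0426],[0,-0.1,0],1],[[0.1842,0.001,-0.0426],[0,-0.1,0],1],[[0.1842,0.001,-0.0426],[0,-0.1,0],1],[[0.1842,0.001,-0.0426],[0,-0.1,0],0],[[0.1842,0.001,-0.0426],[0,-0.1,0],0],[[0.1842,0.001,-0.0426],[0,-0.1,0],0],[[0.1842,0.001,-0.0426],[0,-0.1,0],0],[[0.1842,0.001,-0.0426],[0,-0.1,0],0],[[0.1842,0.001,-0.0426],[0,-0.1,0],0],[[0.1842,0.001,-0.0426],[0,-0.1,0],0],[[0.1842,0.001,-0.0426],[0,-0.1,0],0]])

```text
clock: 13.48
tool_pos: [0.4848, 0.2306, 0.0366]
orientation: [130.3, 90.0, -39.8]
force: [-1.2, -1.2, 7.0]
opening: 0.0637
```

```bash
python3 - <<'E'
from h import *
p,R,o=tool();print(p,R.apply([0,1,0]),R.apply([1,0,0]),o['opening'],o['force'])
E
```

```text
[0.48483279 0.23064535 0.03664312] [ 1.71899496e-01 -9.85114300e-01  6.15088135e-04] [ 6.19600391e-04 -5.16263890e-04 -9.99999675e-01] 0.0636854750940678 [-1.22513468 -1.16912709  7.00680181]
```

drive_tool(plan=[[[-0.01,0,0],[0,0,0],0],[[-0.025,0,0],[0,0,0],0],[[-0.05,0,0],[0,0,0],0],[[-0.08,0,0],[0,0,0],0],[[-0.11,0,0],[0,0,0],0],[[-0.14,0,0],[0,0,0],0],[[-0.165,0,0],[0,0,0],0],[[-0.18,0,0],[0,0,0],0],[[-0.18,0,0],[0,0,0],0],[[-0.18,0,0],[0,0,0],0]])

```text
clock: 14.32
tool_pos: [0.4844, 0.2307, 0.2169]
orientation: [-151.2, 89.9, 38.7]
force: [-0.4, -0.3, -3.8]
opening: 0.0639
```

```bash
python3 - <<'E'
from h import *
p,R,o=tool();print(p,R.apply([0,1,0]),R.apply([1,0,0]),o['opening'],o['force'],o['moment'])
go([.5115,-.295,.22],226.7)
im=ctrl.snapshot('wrist');cv2.imwrite('pics/w7.png',im); face(ctrl.get_calibration('wrist'),'wrist','top',p[2]+.032)
E
```

```text
[0.48436298 0.23072775 0.21693128] [ 1.71628553e-01 -9.85161589e-01 -5.32643954e-04] [ 8.61448143e-04  6.90742246e-04 -9.99999390e-01] 0.06388581031654436 [-0.44207094 -0.31383435 -3.83254455] [-0.06125719  0.07047153 -0.01522905]
jaw 226.7 shift [-0.0034  0.5226  0.0635] turn [ 5.318e+01 -4.000e-02  5.000e-02]
jaw 46.69999999999999 shift [-0.0034  0.5226  0.0635] turn [-1.2682e+02 -6.0000e-02 -4.0000e-02]
top cut 0.67 pix [254. 191.] rect@z [521.1 235.7] [57.1 62.4] 9.8
```

drive_tool(plan=[[[-0.0034,0.012,0.0015],[1.2,0,0],0],[[-0.0034,0.035,0.004],[3.5,0,0],0],[[-0.0034,0.065,0.008],[6.6,0,0],0],[[-0.0034,0.1,0.012],[10.2,0,0],0],[[-0.0034,0.135,0.016],[13.7,0,0],0],[[-0.0034,0.17,0.021],[17.3,0,0],0],[[-0.0034,0.205,0.025],[20.9,0,0],0],[[-0.0034,0.24,0.029],[24.4,0,0],0],[[-0.0034,0.275,0.033],[28,0,0],0],[[-0.0034,0.31,0.038],[31.5,0,0],0],[[-0.0034,0.345,0.042],[35.1,0,0],0],[[-0.0034,0.38,0.046],[38.7,0,0],0],[[-0.0034,0.415,0.05],[42.2,0,0],0],[[-0.0034,0.45,0.055],[45.8,0,0],0],[[-0.0034,0.48,0.058],[48.8,0,0],0],[[-0.0034,0.505,0.0614],[51.4,0,0],0],[[-0.0034,0.518,0.063],[52.7,0,0],0],[[-0.0034,0.5226,0.0635],[53.2,0,0],0],[[-0.0034,0.5226,0.0635],[53.2,0,0],0],[[-0.0034,0.5226,0.0635],[53.2,0,0],0]])

```text
clock: 16.08
tool_pos: [0.5102, -0.2952, 0.2186]
orientation: [62.9, 89.8, -160.4]
force: [0.2, 0.7, -3.5]
opening: 0.0636
```

```bash
python3 - <<'E'
from h import *
p,R,o=tool();print(p,R.apply([0,1,0]),R.apply([1,0,0]),o['opening'],o['force'])
c,im=see('wrist',[('lower_mouth',.056)],'w8')
cv2.imwrite('pics/v9.png',cv2.resize(im[0:300,60:450],None,fx=2,fy=2,interpolation=cv2.INTER_CUBIC))
E
```

```text
[ 0.51019278 -0.29518765  0.21859567] [-0.68600807 -0.72758751  0.00305634] [-0.0032329  -0.00115248 -0.99999411] 0.0635631642291967 [ 0.21833093  0.66957962 -3.49499059]
lower_mouth 0.62 [256.8 113.7] [ 0.5575 -0.3415  0.056 ]
```

View pics/v9.png

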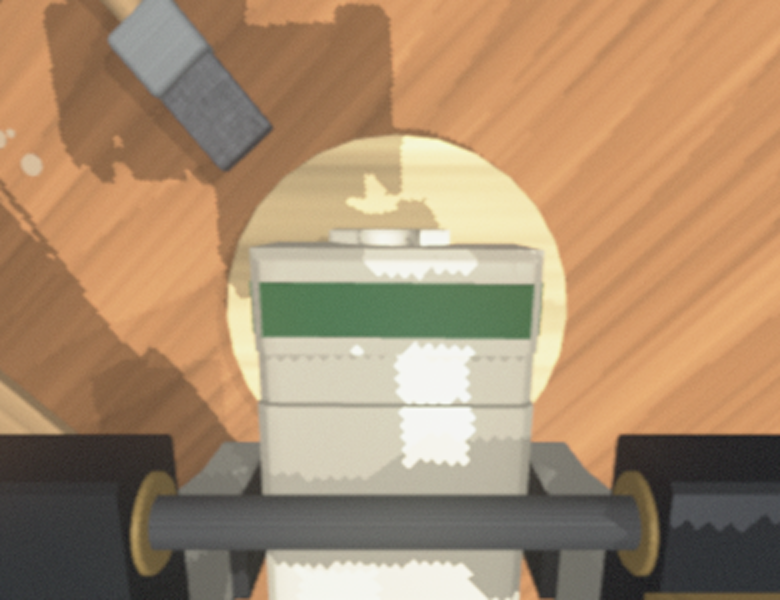

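```bash
python3 - <<'E'
from h import *
c=ctrl.get_calibration('wrist');p,R,o=tool()
def f(n,z,L):
    for x,y in L: print(n,(R.inv().apply(atz(c,(x/2+59.75,y/2-.25),z)-p)*1000).round(1))
f('lower mouth',.056,[(330,231),(450,231)]);f('top upper',p[2]+.032,[(251,248),(542,250)]);f('top lower',p[2]-.006,[(251,248),(542,250)]);f('sides',p[2]+.032,[(264,480),(529,480),(259,330),(535,330)])
go([.5113,-.295,.077],226.7)
E
```

```text
lower mouth [163.1 -33.4 -64.8]
lower mouth [163.3  30.4 -64.8]
top upper [-32.1 -29.4 -65.8]
top upper [-32.   32.  -65.4]
top lower [  5.9 -38.4 -63.9]
top lower [  6.1  41.3 -63.3]
sides [-32.1 -29.8 -12.6]
sides [-31.9  32.5 -12.5]
sides [-32.1 -28.8 -48.3]
sides [-31.9  31.6 -48.3]
jaw 226.7 shift [ 0.1422 -0.0005 -0.0008] turn [ 0.06  0.03 -0.14]
jaw 46.69999999999999 shift [ 0.1422 -0.0005 -0.0008] turn [-1.7994e+02  2.2000e-01  4.0000e-02]
```

```bash
python3 - <<'E'
from h import *
go([.5117,-.2929,.11],226.7)
E
```

```text
jaw 226.7 shift [ 0.1092 -0.0022  0.0004] turn [ 0.06  0.03 -0.14]
jaw 46.69999999999999 shift [ 0.1092 -0.0022  0.0004] turn [-1.7994e+02  2.2000e-01  4.0000e-02]
```

drive_tool(plan=[[[0.01,-0.0022,0.0004],[0,0,-0.15],0],[[0.03,-0.0022,0.0004],[0,0,-0.15],0],[[0.055,-0.0022,0.0004],[0,0,-0.15],0],[[0.08,-0.0022,0.0004],[0,0,-0.15],0],[[0.1,-0.0022,0.0004],[0,0,-0.15],0],[[0.1092,-0.0022,0.0004],[0,0,-0.15],0],[[0.1092,-0.0022,0.0004],[0,0,-0.15],0],[[0.1092,-0.0022,0.0004],[0,0,-0.15],0],[[0.1092,-0.0022,0.0004],[0,0,-0.15],0]])

```text
clock: 16.93
tool_pos: [0.5128, -0.2929, 0.1114]
orientation: [-149.0, 89.9, -12.2]
force: [0.0, 0.2, -3.1]
opening: 0.0636
```

```bash
python3 - <<'E'
from h import *
p,R,o=tool();print(p,R.apply([0,1,0]),R.apply([1,0,0]),o['opening'],o['force'])
go([.5117,-.2929,.0776],226.7)
im=ctrl.snapshot('side');a=im[60:210,220:400];cv2.imwrite('pics/s9.png',im)
w=ctrl.snapshot('wrist')[70:220,150:370];cv2.imwrite('pics/w9.png',w)
r=np.vstack([cv2.resize(a,(540,450),interpolation=cv2.INTER_CUBIC)])
cv2.imwrite('pics/v10.png',np.vstack([cv2.resize(a,(400,300),interpolation=2),cv2.resize(w,(400,273),interpolation=2)]))
E
```

```text
[ 0.51275576 -0.29292859  0.11140089] [-0.68437125 -0.72913315 -0.00091922] [ 1.74488786e-03 -3.77064706e-04 -9.99998407e-01] 0.0636026916150915 [ 0.02313298  0.16432993 -3.07180692]
jaw 226.7 shift [0.0338 0.0007 0.0008] turn [ 0.11 -0.09  0.05]
jaw 46.69999999999999 shift [0.0338 0.0007 0.0008] turn [-1.7989e+02 -8.0000e-02 -1.4000e-01]
```

View pics/v10.png

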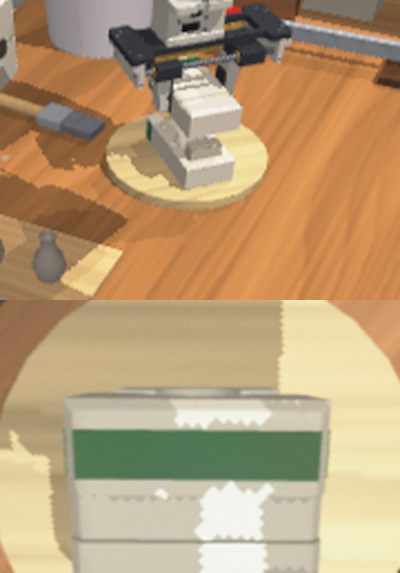

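drive_tool(plan=[[[0.003,0.001,0.0008],[0,0,0],0],[[0.009,0.001,0.0008],[0,0,0],0],[[0.015,0.001,0.0008],[0,0,0],0],[[0.021,0.001,0.0008],[0,0,0],0],[[0.027,0.001,0.0008],[0,0,0],0],[[0.031,0.001,0.0008],[0,0,0],0],[[0.0336,0.001,0.0008],[0,0,0],0],[[0.0336,0.001,0.0008],[0,0,0],0],[[0.0336,0.001,0.0008],[0,0,0],0],[[0.0336,0.001,0.0008],[0,0,0],0]])

```text
clock: 17.87
tool_pos: [0.5117, -0.2933, 0.0782]
orientation: [-146.4, 89.9, -9.6]
force: [0.8, 0.0, -3.3]
opening: 0.0639
```

```bash
python3 - <<'E'
from h import *
p,R,o=tool();print(p,R.apply([0,1,0]),R.apply([1,0,0]),o['opening'],o['force'],o['moment'],abs(o['qvel']).max())
im=ctrl.snapshot('side');a=im[80:180,250:370]
w=ctrl.snapshot('wrist')[70:220,150:370]
cv2.imwrite('pics/v11.png',np.hstack([cv2.resize(a,(420,350),interpolation=2),cv2.resize(w,(380,350),interpolation=2)]))
E
```

```text
[ 0.51168429 -0.29330954  0.07815389] [-0.68467853 -0.72884377 -0.00144025] [ 2.56390041e-03 -4.32465583e-04 -9.99996620e-01] 0.06392262788242148 [ 0.77894124  0.01567676 -3.34284239] [0.07227517 0.02299058 0.00128785] 0.25143696029610574
```

View pics/v11.png

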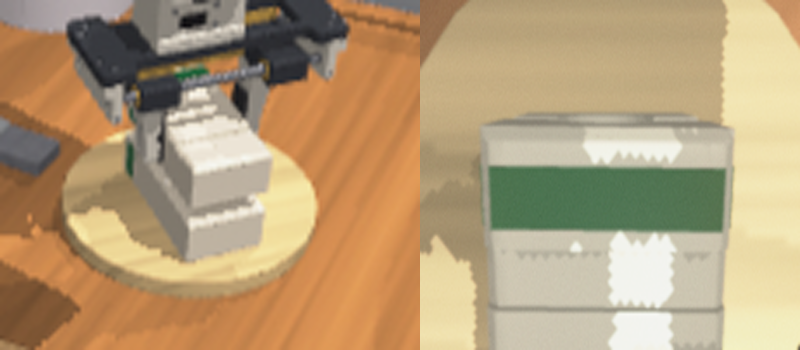

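drive_tool(plan=[[[0,0,0],[0,0,0],0],[[0,0,0],[0,0,0],0],[[0,0,0],[0,0,0],0],[[0,0,0],[0,0,0],0]])

```text
clock: 18.3
tool_pos: [0.5118, -0.2933, 0.0784]
orientation: [-146.3, 89.8, -9.5]
force: [-0.5, -0.3, -4.3]
opening: 0.064
```

```bash
python3 - <<'E'
from h import *
c=ctrl.get_calibration('wrist');p,R,o=tool();print(p,o['opening'],o['force'])
f=lambda x,y,z:(R.inv().apply(atz(c,((x-420)/380*220+149.7,y/350*150+69.7),z)-p)*1000).round(1)
print('lower',f(521,115,.056),f(695,115,.056),'top',f(482,126,p[2]+.032),f(733,127,p[2]+.032))
print(ctrl.close_job())
E
```

```text
[ 0.5117699  -0.29330739  0.07841514] 0.06400378495372618 [-0.45060517 -0.34488297 -4.32215801]
lower [ 22.6 -28.5 -65.9] [ 22.5  32.  -65.9] top [-31.8 -29.3 -65.8] [-31.9  32.  -65.7]
the job is handed in; nothing more can be done
None
```

The base piece is seated and released in its pocket, and the gripper is holding the green-striped top half about 15 mm above the lower half. I handed the job in at 18.3 s; it gives no verdict.

- **Base piece:** I took the look-alike farther from the robot. It went into the pocket with its boss toward the hollow. I felt the floor (about 6 N up, at the height I expected) and let go. A picture from above then showed it down in the pocket, facing the right way.
- **Top half:** In the last wrist picture, the mouth edges of the two halves agree to about 0.5 mm sideways and 0.2 mm lengthwise. By tool height the gap is about 15–16 mm. The tool was vertical to about 0.15°, and the side picture shows the block level.
- **Contact and motion:** In the last readings the tool felt about 3.3–4.3 N, close to the block's own weight, so I saw no sign of it touching anything. The arm was still, apart from reading noise.

**Disagreements:** The wrist camera read about 1 mm off sideways, judged from pieces held in the jaws. The first overhead and side estimates of the lower half, the base piece and the seat differed from the close views by up to about 10 mm. I acted on the close views, and for the final position on where the base piece had slid in. I took no separate close-up of the other moulds, vases, jug or brush at the end; all moves over them were planned to clear them.

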